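# Hold the collar on the shaft flat

### The arm

A 7-joint arm with a two-finger parallel gripper is mounted at the origin on the work surface. World frame = base frame: x ahead of the robot, y to its left, z up, the work surface at z = 0. Lengths are in m, angles in rad, forces in N, time in s.
With the tool pointing down it reaches from about 0.425 to 0.875 m from the base axis. Payload 4.7 kg.
Tool frame: the origin (TCP) lies on the centre line of the jaws, within the pads' length; the fingertips stand 22 mm ahead of it and the grasp point (between the pads) lies 3 mm ahead of it; z points along the fingers, y is the direction in which the jaws open and shut (so a half turn about z gives the same grasp; the last joint's range is limited). The gripper opens to 87 mm and grips with 3 to 60 N. Pads are 19 mm wide; open, the fingers measure 117 mm over their backs; the gripper's body (75 mm by 190 mm) begins 51 mm behind the grasp point.
Start: joints at [-1.171, 0.321, -0.07, 1.45, 0.023, 1.371, -0.057], TCP at [0.245, 0.602, 0.245] pointing down, gripper open.
Joint ranges: [-2.86, 2.86], [-0.3, 2.09], [-1.38, 1.24], [0.06, 2.45], [-1.56, 4.7], [0.09, 2.05], [-2.69, 2.69]. Speed limits (rad/s): [2.57, 2.57, 3.14, 3.14, 3.14, 3.14, 3.14].

### API

Orientations are given as a rotation vector (axis times angle).
In Python, from bench import ctrl, imaging, close_job, finder gives the robot as it stands. The module is installed in compiled form; this text tells all that it offers.
- The arm moves only by the shell command python3 -m jog 'ROWS' [FORCE]. ROWS is JSON, a list that holds one entry, the list of rows, each a list of 7 numbers: the shift along the tool's x, y, z in cm, then the turn, a rotation vector about the tool's x, y, z in degrees, then the finger opening in cm, from 0 to 8.7. In form: [[[dx, dy, dz, ax, ay, az, claw], ...]]. A call has 1 to 12 rows; each row shifts and turns the commanded pose from where the row before left it, along the tool's axes as they then stand; what a row does not reach is not made up. A row lasts 1/10 s, in which the tool goes at most 50 mm and 8.59 degrees, less where a joint would pass 70% of its speed; a pose out of reach is approached as far as the arm can. A call is refused whole if a number of a shift passes 5 or a number of a turn 8.59, either way. A call with a gripper value outside its range is refused whole. The fingers move at their own pace and stop on an object; FORCE is the grip in N (left out, the last holds). Time passes only in rows, so rows that do not move let the fingers close. It gives the time, the measured TCP pose, the force and the opening at its end, in the units of the state.
- ctrl.get_state(): the state, without advancing time (a new reading comes with each control period).
- imaging.get_image(name): name is "side" or "top" or "wrist"; returns a dict with "frame" (400x640x3 uint8, red, green, blue), "intrinsics" (3x3 intrinsics, pixels), "k1" (the pictures are not rectified: a ray, as slopes to the right and down, at radius r is drawn at 1 + k1 r^2 times it, then the intrinsics apply), "pose" (4x4, takes a point from camera to world coordinates). Camera axes: x right, y down, z forward; pixel columns grow to the right and rows downward; lengths in m; the calibration is good to about 2 mm. A picture is of the moment at which its call begins. There is no depth.
- close_job(): hands the job in, once; it reports no verdict.
Trained networks look in the newest picture that a camera, given by its name, has taken for a name from the list of things; names that differ only in an ending like _2 or _b are one class to them, and where a whole thing is asked for, a point or a joint stands for the part that bears it (a point fixed in the world has none). Each returns a list of dicts, best first, with "conf" (0 to 1); they miss things now and then, are a little off and sometimes report something else, mostly with a low value. They report only what shows in the picture. A call takes as long as a camera call. They do not tell look-alikes from the thing itself.
- finder.trace(label, camera): "region" (400x640 bool, what is visible of it) and "point" ([row, column] as shares, 0 to 1, of the picture: columns of its width, rows of its height, amid what is visible of it).
- finder.spot_point(label, camera): "point" ([row, column] as shares, 0 to 1, of the picture: columns of its width, rows of its height: a listed point, or the origin of a listed thing).
The state is a dict: "time": time; "joint_positions": joint angles; "qd": joint speeds; "joint_torque": joint torques, N m; "position": TCP position; "tool_rot": TCP orientation; "ft_force": force on the tool from outside, world axes, zero at the start; "torque": the same for the moment, N m; "grip_width": opening from 0.0 (shut) to 1.0 (fully open).
Only numpy, scipy, OpenCV 4.12 (cv2) and the standard library are available. Lean on these libraries where they do the work, as an engineer would, in place of code of your own. Each camera call takes 0.05 s, during which the arm holds its last target. There are 200 camera calls.

### The job

Pull the black push-fit cap straight up off the upright shaft and leave it in the aluminium tray, then turn the shaft until the flat ground on it faces the screw of the brass collar below. Lift the collar up the shaft until its screw is level with the middle of the flat, and finish while holding it up there in the gripper, for it drops if let go. Leave the bush, the castellated coupling and the spanner alone.

Things in the scene. Friction and masses are not known exactly. Their poses are not given: they have to be found in the camera images.
- stand: fixed stand: dark steel base plate 130 x 90 x 14 mm (long along x), round tower 38 mm dia. up to 50 mm, upright shaft on it. Origin: under the plate's centre, at bench height, on the shaft's axis, z up; heights in the other entries are above it. +x is where the collar's screw points; 34 mm out on -x is a guide boss (16 mm dia., top at 48 mm) for the collar's guide pin.
- cap: loose black plastic cap, cylinder 40 mm dia. x 32 mm, open below, about 40 g. Origin: centre of its underside, z up. At the start it is snapped over the shaft's top (74 to 106 mm high), hiding the flat, 6 mm clear above the collar. Held by three spring balls: a straight upward pull of about 10 to 15 N frees it with a jump within 5 mm; it clears the shaft once lifted 28 mm.
- tray: open square aluminium tray, fixed, 150 x 150 x 30 mm, walls and floor 4 mm. Origin: centre of its underside
- tray_in (a point): centre of the tray's inner floor, 4 mm above the bench
- shaft (a joint): turn of the steel shaft about its upright axis, rad, counter-clockwise from above positive, range -3.1 to 3.1; 0 = the flat faces stand +x, towards the collar's screw. Friction of 0.08 N m keeps it where it is left. Fingers take it on the 30 mm dia. section (74 to 92 mm high) with their tips above 71 mm, to clear the collar.
- flat (a point): middle of the flat, 83 mm up, 11 mm from the axis; its x axis is the flat's outward normal. The shaft's 30 mm dia. section (74 to 92 mm) has this one flat along its full height, 20 mm wide: 26 mm across flat and back, so fingers closed squarely on it read about 25 mm, elsewhere up to 30 mm. Below it the neck is 20 mm dia.
- shaft_top (a point): centre of the shaft's top, 102 mm up, on the axis: top of a stub 12 mm dia. from 92 to 102 mm, with three small spring balls standing out 3 mm
- collar (a joint): height of the collar above its rest, m; 0 = down, range 0 to 0.035; at 0.023 its screw is level with the middle of the flat. It slides freely but cannot turn (guide pin), weighs about 0.25 kg and falls back when released. Unless the flat faces it, the screw tip hits the underside of the 30 mm section about 11 mm up.
- collar_mid (a point): middle of the brass collar on the shaft's axis, 60 mm up when down: ring 46 mm outer dia., 16 mm high (52 to 68 mm), with a 16 mm wide screw boss out to 33 mm (screw head to 37 mm) on stand +x and a 14 mm wide guide lug out to 42 mm on -x. Free sides to grip: stand +y and -y.
- screw (a point): inner tip of the collar's screw, 12.5 mm from the axis on the stand's +x side, at the collar's mid height; 6 mm dia.
- bush: bystander: loose plain brass bush, 64 mm dia., 70 mm high, open; origin: centre of its underside
- coupling: bystander: loose brass coupling 72 mm dia., 67 mm high, four square teeth on top; origin: centre of its underside
- spanner: bystander: loose steel spanner lying on the bench, about 180 mm long; origin under its middle
There are look-alikes about, which are no part of the job. There is more than one size of the cap; the one meant has the size given above.

How it is judged:
By the outcome, as a careful person would: the job done as asked, in the order asked, and still so for the second after the job is handed in, while the arm keeps its last pose, push and grip.
It also fails if it takes over 72 s, if anything falls off the work surface, if the arm or the gripper's body presses on something with over 40 N, if the wrist force passes 120 N, or if a joint passes its speed limit or range.

## Working session

There is one attempt and no reset: what is moved stays moved. The work goes in short steps, Python scripts to look and compute and a shell command to move; the robot and the scene stay as the last step left them, time stands still between calls to the robot, and variables do not carry over. Pictures are saved under pics/ and viewed, about 8 in all and at most 12, crops included, and the job is handed in when it is done.

```bash
mkdir -p pics
cat > h.py <<'E'
import numpy as np, cv2
from scipy.spatial.transform import Rotation as R
from bench import ctrl, imaging, finder
def ray(im,px):  # px=(col,row)
    K=np.array(im["intrinsics"]);P=np.array(im["pose"]);k=im["k1"]
    d=np.array([(px[0]-K[0,2])/K[0,0],(px[1]-K[1,2])/K[1,1]]);u=d.copy()
    for _ in range(20): u=d/(1+k*(u@u))
    return P[:3,3],P[:3,:3]@np.array([u[0],u[1],1.])
def atz(im,px,z):
    o,d=ray(im,px);return o+d*(z-o[2])/d[2]
def tri(rs):
    A=0;b=0
    for o,d in rs:
        d=d/np.linalg.norm(d);M=np.eye(3)-np.outer(d,d);A=A+M;b=b+M@o
    p=np.linalg.solve(A,b);return p,[float(np.linalg.norm((np.eye(3)-np.outer(d,d)/(d@d))@(p-o))) for o,d in rs]
def proj(im,p):
    K=np.array(im["intrinsics"]);P=np.array(im["pose"])
    c=P[:3,:3].T@(np.array(p)-P[:3,3]);u=c[:2]/c[2];u=u*(1+im["k1"]*(u@u));return K[:2,:2]@u+K[:2,2]
def px(d): return (d["point"][1]*640,d["point"][0]*400)
def save(im,n,crop=None,s=1):
    f=np.ascontiguousarray(im["frame"][:,:,::-1])
    if crop: f=f[crop[1]:crop[3],crop[0]:crop[2]]
    cv2.imwrite("pics/"+n,cv2.resize(f,None,fx=s,fy=s,interpolation=cv2.INTER_CUBIC))
E
python3 - <<'E'
from h import *
np.set_printoptions(precision=3,suppress=True)
ims={}
for c in ("side","top","wrist"):
    im=ims[c]=imaging.get_image(c); print(c,np.array(im["pose"])[:3].round(3).tolist(),np.array(im["intrinsics"])[0],im["k1"])
    for l in ("cap","tray_in","stand","collar_mid","shaft_top","screw","bush","coupling","spanner"):
        for d in finder.spot_point(l,c)[:4]: print(" ",l,round(d["conf"],2),np.round(px(d)))
f=np.vstack([ims[c]["frame"] for c in ("side","top")])[:,:,::-1]
cv2.imwrite("pics/a.png",cv2.resize(f,(480*1,600)))
save(ims["side"],"s.png",s=1.25);save(ims["top"],"t.png",s=1.25)
print(ctrl.get_state())
E
```

```text
side [[0.92, -0.226, 0.32, 0.37], [-0.391, -0.526, 0.755, -0.669], [-0.002, -0.82, -0.572, 0.568]] [382.54    0.    320.295] -0.05862250633326536
  cap 0.87 [290. 254.]
  cap 0.72 [309. 268.]
  cap 0.62 [339. 345.]
  tray_in 0.68 [316. 270.]
  tray_in 0.56 [246. 206.]
  stand 0.86 [309. 298.]
  stand 0.7 [307. 274.]
  collar_mid 0.63 [311. 274.]
  collar_mid 0.15 [244. 207.]
  screw 0.84 [314. 271.]
  bush 0.97 [399. 275.]
  coupling 0.79 [339. 212.]
  spanner 0.79 [316. 178.]
top [[0.028, -0.982, 0.188, 0.461], [-1.0, -0.028, 0.003, -0.051], [0.002, -0.188, -0.982, 1.036]] [469.014   0.    320.054] -0.07895235273713583
  cap 0.83 [396. 249.]
  cap 0.72 [332. 248.]
  cap 0.68 [444. 246.]
  stand 0.92 [388. 252.]
  collar_mid 0.74 [391. 249.]
  screw 0.64 [389. 245.]
  coupling 0.58 [290. 171.]
  spanner 0.61 [203. 167.]
wrist [[0.376, 0.895, 0.242, 0.179], [0.927, -0.363, -0.099, 0.629], [-0.001, 0.261, -0.965, 0.385]] [333.519   0.    317.652] 0.004051756654557863
{'time': 1.5, 'joint_positions': array([-1.171,  0.321, -0.07 ,  1.451,  0.023,  1.371, -0.057]), 'qd': array([-0.001,  0.001, -0.   , -0.   , -0.001, -0.002, -0.001]), 'joint_torque': array([  0.   , -49.11 ,  -0.403, -31.276,  -0.064,   0.034,   0.   ]), 'position': array([0.245, 0.602, 0.245]), 'tool_rot': array([0.602, 3.083, 0.   ]), 'ft_force': array([0.289, 0.742, 0.68 ]), 'torque': array([ 0.023, -0.024, -0.003]), 'grip_width': 0.9987705491838053}
```

View images.

View pics/s.png

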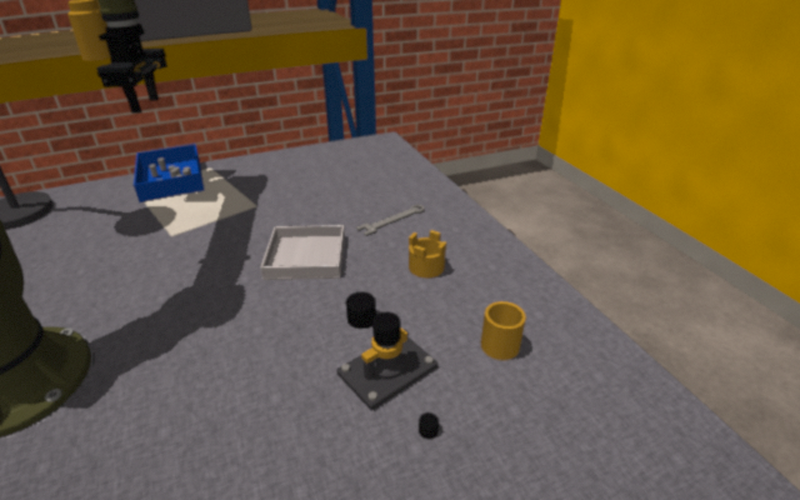

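View pics/t.png

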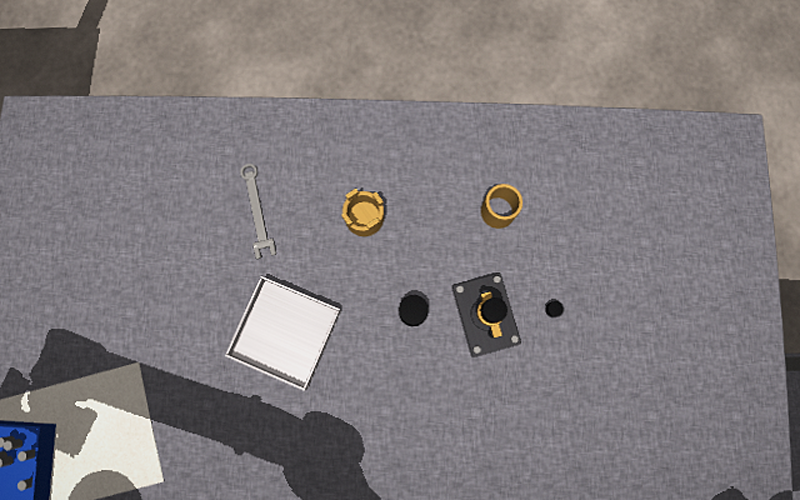

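Run:
```python
from h import *
np.set_printoptions(precision=4,suppress=True)
S=imaging.get_image("side");T=imaging.get_image("top")
print("cap",tri([ray(S,(309,268)),ray(T,(395.5,248.5))]))
print("stand",tri([ray(S,(309,298)),ray(T,(388,252))]), "collar",tri([ray(S,(311,274)),ray(T,(391,249))]))
print("screw",tri([ray(S,(314,271)),ray(T,(389,245))]))
print("bigcap",tri([ray(S,(290,254)),ray(T,(332,248))]),"small",tri([ray(S,(339,345)),ray(T,(444,246))]))
for l in ("tray","stand","cap"):
  for c,im in (("top",T),("side",S)):
    for d in finder.trace(l,c)[:3]:
      m=d["region"].astype(np.uint8);n=m.sum()
      cn,_=cv2.findContours(m,0,2);k=max(cn,key=cv2.contourArea)
      r=cv2.minAreaRect(k);print(l,c,round(d["conf"],2),n,px(d),r)
      if c=="top" and l!="cap":
        z=.03 if l=="tray" else .014
        b=np.array([atz(im,p,z)[:2] for p in cv2.boxPoints(r)]);print(b.tolist(),b.mean(0),np.linalg.norm(np.diff(b,axis=0),axis=1),np.degrees(np.arctan2(*(b[1]-b[0])[::-1])))
f=T["frame"][205:300,340:460];g=S["frame"][230:330,250:370]
cv2.imwrite("pics/b.png",np.hstack([cv2.resize(x,(400,320),interpolation=2)[:,:,::-1] for x in(f,g)]))
```

```text
cap (array([ 0.5459, -0.2043,  0.0815]), [0.0011218679874910784, 0.0011218679874910242])
stand (array([ 0.5453, -0.2011, -0.0015]), [0.0010108497285559554, 0.0010108497285559262]) collar (array([ 0.5489, -0.1991,  0.0596]), [0.0012945436798752186, 0.0012945436798753403])
screw (array([ 0.5569, -0.1947,  0.0602]), [0.0010944541544333963, 0.0010944541544332393])
bigcap (array([ 0.5503, -0.077 ,  0.0067]), [0.0007648479824866485, 0.0007648479824867361]) small (array([ 0.5565, -0.3232,  0.0047]), [0.005716935043385715, 0.005716935043385593])
tray top 0.92 4987 (227.712, 265.32) ((226.74072265625, 266.0774841308594), (71.7155532836914, 71.5479965209961), 24.179107666015625)
[[0.462426125221094, 0.24624527495721774], [0.6045832674936533, 0.1929092077765864], [0.5451952352937629, 0.04748058726935165], [0.40629306426592954, 0.10307516033927203]] [0.5046 0.1474] [0.1518 0.1571 0.1496] -20.565634254408376
tray side 0.93 2581 (243.52, 202.8) ((241.5432586669922, 201.79856872558594), (42.94282150268555, 67.79569244384766), 88.09085083007812)
stand top 0.82 2108 (386.81600000000003, 255.799999999
[... 670 characters left out ...]
] [0.1561 0.1578 0.1538] -20.34064676789952
stand side 0.74 2663 (306.368, 298.6) ((309.5063781738281, 294.4205322265625), (50.580379486083984, 67.38412475585938), 49.57392501831055)
cap top 0.98 482 (331.52, 249.40000000000003) ((330.5, 247.5), (23.0, 25.0), -0.0)
cap top 0.83 341 (394.112, 247.2) ((394.5, 248.00001525878906), (19.091880798339844, 20.50609588623047), 45.0)
cap top 0.56 138 (443.776, 245.4) ((443.5, 247.0), (12.0, 13.0), 90.0)
cap side 0.86 604 (290.368, 247.92000000000002) ((288.5, 247.5), (29.0, 23.0), 90.0)
cap side 0.82 300 (342.01599999999996, 339.52) ((343.0, 341.0), (20.0, 16.0), 90.0)
cap side 0.69 559 (310.91200000000003, 262.68) ((309.0, 263.0), (28.0, 22.0), 90.0)
```

View pics/b.png

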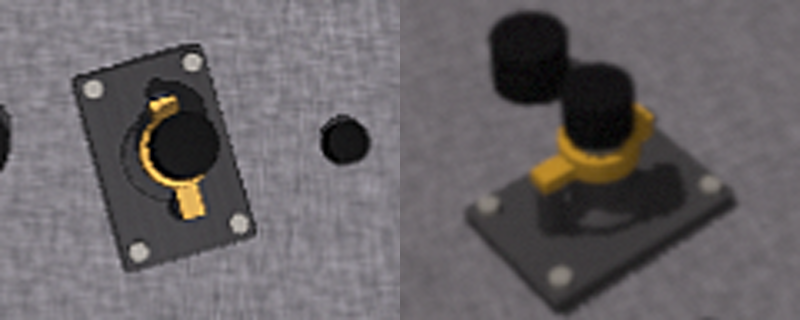

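Look-alikes: cap on shaft at top px (395,248) is the target. The larger cap stands on the bench at (331,248) and the small one at (443,246). The shaft is near (0.547,-0.200), yaw about 16.5°, with the screw side away from the robot. I'll go above it.

```bash
python3 -m jog '[[[0,0,0,0,0,8.5,8.7],[0,0,0,0,0,8.5,8.7],[0,0,0,0,0,8.5,8.7],[0,0,0,0,0,8.5,8.7],[0,0,0,0,0,8.5,8.7],[0,0,0,0,0,8.5,8.7],[-4.75,0.31,0,0,0,0,8.7],[-4.75,0.31,0,0,0,0,8.7],[-4.75,0.31,0,0,0,0,8.7],[-4.75,0.31,0,0,0,0,8.7],[-4.75,0.31,0,0,0,0,8.7],[-4.75,0.31,0,0,0,0,8.7]]]'
python3 -m jog '[[[-4.75,0.31,0,0,0,0,8.7],[-4.75,0.31,0,0,0,0,8.7],[-4.75,0.31,0,0,0,0,8.7],[-4.75,0.31,0,0,0,0,8.7],[-4.75,0.31,0,0,0,0,8.7],[-4.75,0.31,0,0,0,0,8.7],[-4.75,0.31,0,0,0,0,8.7],[-4.75,0.31,0,0,0,0,8.7],[-4.75,0.31,0,0,0,0,8.7],[-4.75,0.31,0,0,0,0,8.7],[-4.75,0.31,0,0,0,0,8.7],[-4.75,0.31,0,0,0,0,8.7]]]'
python3 -m jog '[[[0,0,0,0,0,8.5,8.7],[0,0,0,0,0,8.5,8.7],[0,0,0,0,0,8.5,8.7],[0,0,0,0,0,8.5,8.7],[0,0,0,0,0,8.5,8.7],[0,0,0,0,0,8.5,8.7],[0,0,0,0,0,8.5,8.7],[0,0,0,0,0,8.5,8.7],[0,0,0,0,0,8.5,8.7],[0,0,0,0,0,8.5,8.7],[0,0,0,0,0,5,8.7],[0,0,0,0,0,0,8.7]]]'
cat > look.py <<'E'
import sys
from h import *
np.set_printoptions(precision=4,suppress=True)
W=imaging.get_image("wrist");s=ctrl.get_state()
M=R.from_rotvec(s["tool_rot"]).as_matrix()
print("t",s["time"],"p",s["position"],"xaxis deg",np.degrees(np.arctan2(M[1,0],M[0,0])),"zaxis",M[:,2],"F",s["ft_force"],"w",s["grip_width"]*87,"q",s["joint_positions"])
for l in sys.argv[2:]:
    for d in finder.spot_point(l,"wrist")[:3]: print(l,round(d["conf"],2),np.round(px(d),1))
save(W,sys.argv[1],s=1.0)
E
python3 look.py w1.png cap collar_mid screw stand
```

```text
time: 3.1
position: [0.3457, 0.3331, 0.2448]
tool_rot: [-1.871, -2.524, -0.002]
ft_force: [1.3, 0.5, 1.1]
grip_width: 1.0
time: 4.3
position: [0.5473, -0.2011, 0.2451]
tool_rot: [1.869, 2.524, 0.002]
ft_force: [0.1, 0.5, 1.1]
grip_width: 0.996
time: 5.5
position: [0.5466, -0.1994, 0.2446]
tool_rot: [3.107, 0.462, 0.0]
ft_force: [0.2, -0.3, -0.3]
grip_width: 1.003
t 5.55 p [ 0.5466 -0.1995  0.2446] xaxis deg 17.02595673881854 zaxis [ 0.0001  0.     -1.    ] F [1.02   0.1865 0.3576] w 87.11593729711136 q [-0.637   0.309   1.144   1.6578 -0.287   1.361  -0.7238]
cap 0.91 [417.1 198.9]
cap 0.85 [214.6 143.6]
cap 0.73 [316.5 192.8]
screw 0.63 [321.  176.7]
stand 0.85 [315.9 176. ]
```

View pics/w1.png

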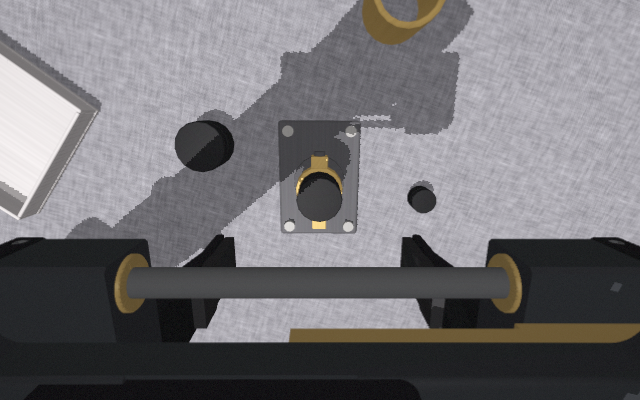

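The picture shows the stand square in the wrist view, with the plate at columns 280–357 and the cap top near (319,195). The screw boss is up at (319,160), along tool +x, and the lug is below at (319,225). Next I check the axis position.

Run:
```python
from h import *
np.set_printoptions(precision=4,suppress=True)
W=imaging.get_image("wrist")
ds=finder.trace("cap","wrist")
for d in ds:
    p=px(d)
    if abs(p[0]-318)<15 and abs(p[1]-195)<25:
        ys,xs=np.where(d["region"]);print(p,xs.min(),xs.max(),ys.min(),ys.max())
        # fit axis: render cap silhouette by hull of projected rims
        t=np.linspace(0,6.28,60)
        def sil(x,y):
            P=[proj(W,(x+.02*np.cos(a),y+.02*np.sin(a),z)) for a in t for z in(.074,.106)]
            m=np.zeros((400,640),np.uint8);cv2.fillConvexPoly(m,cv2.convexHull(np.array(P).round().astype(np.int32)),1);return m>0
        from itertools import product
        b=max(product(np.arange(.537,.558,.001),np.arange(-.21,-.19,.001)),key=lambda q:(sil(*q)&d["region"]).sum()/(sil(*q)|d["region"]).sum())
        m=sil(*b);print("fit",b,(m&d["region"]).sum()/(m|d["region"]).sum())
c=[(279.5,121.5),(359,121.5),(357,233),(279.5,233)]
b=np.array([atz(W,p,.014)[:2] for p in c]);print(b.tolist(),b.mean(0),np.degrees(np.arctan2(*(b[0]-b[3])[::-1])),np.degrees(np.arctan2(*(b[1]-b[2])[::-1])))
print("tri wrist+top+side",tri([ray(W,(316.5,192.8)),ray(imaging.get_image("top"),(395.5,248.5)),ray(imaging.get_image("side"),(309,268))]))
```

```text
(317.888, 197.4) 296 341 172 221
fit (np.float64(0.547), np.float64(-0.20099999999999998)) 0.9277663934426229
[[0.595096611720737, -0.14184011992542875], [0.6201794201123896, -0.2239312375504742], [0.4984335214790208, -0.26302679308391186], [0.47170040323575524, -0.175519707540077]] [ 0.5464 -0.2011] 15.266387667202737 17.803081875112813
tri wrist+top+side (array([ 0.5462, -0.2019,  0.0796]), [0.003127760309306304, 0.003137397123944693, 0.0007952056763217602])
```

```bash
python3 -m jog '[[[0,0.14,2,0,0,0,8.7],[0,0,3,0,0,0,8.7],[0,0,3,0,0,0,8.7],[0,0,3,0,0,0,8.7],[0,0,2.2,0,0,0,8.7],[0,0,1.2,0,0,0,8.7],[0,0,0,0,0,0,8.7],[0,0,0,0,0,0,3.4],[0,0,0,0,0,0,3.4],[0,0,0,0,0,0,3.4],[0,0,0,0,0,0,3.4],[0,0,0,0,0,0,3.4]]]' 35
python3 look.py w2.png
```

```text
time: 7.15
position: [0.5472, -0.201, 0.101]
tool_rot: [-3.107, -0.462, -0.001]
ft_force: [-1.0, 0.1, -0.8]
grip_width: 0.631
t 7.2 p [ 0.5471 -0.2009  0.1009] xaxis deg 16.903754862693763 zaxis [ 0.0006  0.0001 -1.    ] F [ 0.3668 -0.5862 -0.1751] w 50.634977034692646 q [-0.5266  0.4598  1.0334  1.8172 -0.4387  1.1161 -0.6153]
```

Fingers are still closing.

```bash
python3 -m jog '[[[0,0,0,0,0,0,3.4],[0,0,0,0,0,0,3.4],[0,0,0,0,0,0,3.4],[0,0,0,0,0,0,3.4]]]' 35
python3 -m jog '[[[0,0,-0.3,0,0,0,3.4],[0,0,-0.3,0,0,0,3.4],[0,0,-0.3,0,0,0,3.4],[0,0,-0.4,0,0,0,3.4],[0,0,-0.7,0,0,0,3.4],[0,0,-1,0,0,0,3.4],[0,0,-1.5,0,0,0,3.4],[0,0,-2,0,0,0,3.4],[0,0,-2,0,0,0,3.4],[0,0,0,0,0,0,3.4]]]'
python3 look.py w2.png cap shaft_top
```

```text
time: 7.6
position: [0.547, -0.201, 0.1006]
tool_rot: [-3.107, -0.462, -0.0]
ft_force: [-0.2, -0.1, 1.6]
grip_width: 0.455
time: 8.6
position: [0.5487, -0.2021, 0.1894]
tool_rot: [3.106, 0.461, 0.009]
ft_force: [-0.2, -0.4, 0.0]
grip_width: 0.45
t 8.65 p [ 0.548  -0.2015  0.1877] xaxis deg 16.899443636045778 zaxis [ 0.0037 -0.0002 -1.    ] F [-0.4894 -0.3704 -0.6742] w 39.428701922961956 q [-0.5979  0.3625  1.11    1.73   -0.3419  1.2589 -0.6834]
cap 0.83 [318.5 250.1]
cap 0.63 [189.3 152.7]
cap 0.55 [430.4 214.2]
shaft_top 0.62 [315.9 217.7]
```

View pics/w2.png

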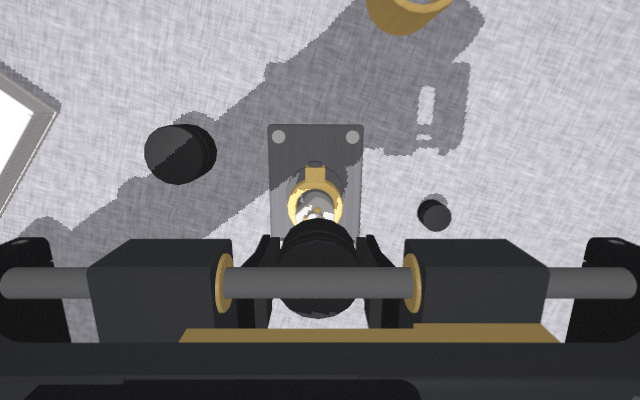

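The cap is off and held at 39 mm opening; the shaft stub shows at (316,215). Now to the tray.

```bash
python3 -m jog '[[[0.4,-2.2,0,0,0,0,3.4],[0.75,-4.2,0,0,0,0,3.4],[0.75,-4.2,0,0,0,0,3.4],[0.75,-4.2,0,0,0,0,3.4],[0.75,-4.2,0,0,0,0,3.4],[0.75,-4.2,0,0,0,0,3.4],[0.75,-4.2,0,0,0,0,3.4],[0.75,-4.2,0,0,0,0,3.4],[0.55,-3.1,0,0,0,0,3.4],[0,0,0,0,0,0,3.4]]]'
python3 look.py w3.png tray_in
```

```text
time: 9.75
position: [0.5034, 0.1551, 0.1845]
tool_rot: [-3.105, -0.476, 0.003]
ft_force: [-0.2, -0.3, -0.4]
grip_width: 0.45
t 9.8 p [0.5041 0.1516 0.1846] xaxis deg 17.2035384936476 zaxis [-0.0015 -0.0013 -1.    ] F [ 0.3421 -0.8221  0.0549] w 39.35434453890792 q [-1.3055  0.1466  1.0501  1.8639 -0.135   1.2092 -1.4824]
tray_in 0.94 [319.9 191.3]
```

View pics/w3.png

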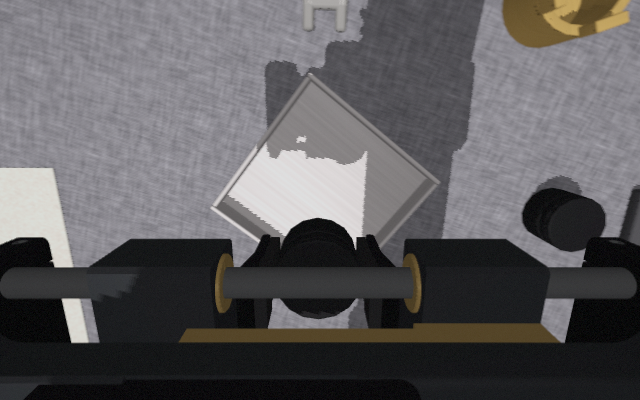

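```bash
python3 - <<'E'
from h import *
W=imaging.get_image("wrist");print(atz(W,(320,191.3),.004))
E
python3 -m jog '[[[0,0,2.2,0,0,0,3.4],[0,0,2.4,0,0,0,3.4],[0,0,2.4,0,0,0,3.4],[0,0,2.4,0,0,0,3.4],[0,0,2.2,0,0,0,3.4],[0,0,1.6,0,0,0,3.4],[0,0,1,0,0,0,3.4],[0,0,0.5,0,0,0,3.4],[0,0,0.3,0,0,0,3.4],[0,0,0,0,0,0,3.4]]]'
```

```text
[0.50288915 0.14586506 0.004     ]
time: 10.9
position: [0.5058, 0.1491, 0.0359]
tool_rot: [-3.107, -0.461, -0.001]
ft_force: [-0.4, 0.3, -0.4]
grip_width: 0.452
```

```bash
python3 -m jog '[[[0,0,0.2,0,0,0,3.4],[0,0,0.2,0,0,0,3.4],[0,0,0,0,0,0,3.4],[0,0,0,0,0,0,6],[0,0,0,0,0,0,6],[0,0,0,0,0,0,6],[0,0,0,0,0,0,6],[0,0,0,0,0,0,6]]]'
python3 -m jog '[[[0,0,-1,0,0,0,6],[0,0,-3,0,0,0,6],[0,0,-4,0,0,0,6],[0,0,-4,0,0,0,8.7],[0,0,-4,0,0,0,8.7],[-0.4,2.2,0,0,0,0,8.7],[-0.75,4.2,0,0,0,0,8.7],[-0.75,4.2,0,0,0,0,8.7],[-0.75,4.2,0,0,0,0,8.7],[-0.75,4.2,0,0,0,0,8.7],[-0.75,4.2,0,0,0,0,8.7],[-0.75,4.2,0,0,0,0,8.7]]]'
python3 -m jog '[[[-0.75,4.2,0,0,0,0,8.7],[-0.6,3.3,0,0,0,0,8.7],[0,0,0,0,0,0,8.7],[0,0,0,0,0,0,8.7]]]'
python3 look.py w4.png flat shaft_top collar_mid screw
python3 - <<'E'
from h import *
T=imaging.get_image("top");W=cv2.imread("pics/w4.png")
a=cv2.resize(T["frame"][200:320,160:440,::-1],(560,240),interpolation=2)
b=cv2.resize(W[130:280,220:400],(432,360),interpolation=2)
o=np.zeros((600,560,3),np.uint8);o[:240]=a;o[240:,:432]=b;cv2.imwrite("pics/c.png",o)
E
```

```text
time: 11.7
position: [0.5054, 0.1491, 0.0316]
tool_rot: [-3.107, -0.461, -0.0]
ft_force: [0.3, 0.0, -0.5]
grip_width: 0.681
time: 12.9
position: [0.5382, -0.129, 0.1924]
tool_rot: [-3.107, -0.462, -0.002]
ft_force: [0.0, 0.2, 0.4]
grip_width: 0.999
time: 13.3
position: [0.5466, -0.2042, 0.192]
tool_rot: [3.108, 0.457, 0.0]
ft_force: [-0.5, 1.2, 0.4]
grip_width: 1.001
t 13.35 p [ 0.547  -0.2025  0.1918] xaxis deg 16.886582975476266 zaxis [ 0.0001  0.0008 -1.    ] F [0.3363 0.7174 0.7002] w 86.94860562089121 q [-0.6025  0.3648  1.1212  1.7232 -0.3437  1.2716 -0.6793]
flat 0.91 [300.2 199.2]
shaft_top 0.58 [312.  214.6]
collar_mid 0.74 [314.7 202.2]
collar_mid 0.39 [314.6 185.2]
screw 0.68 [316.  184.7]
```

View pics/c.png

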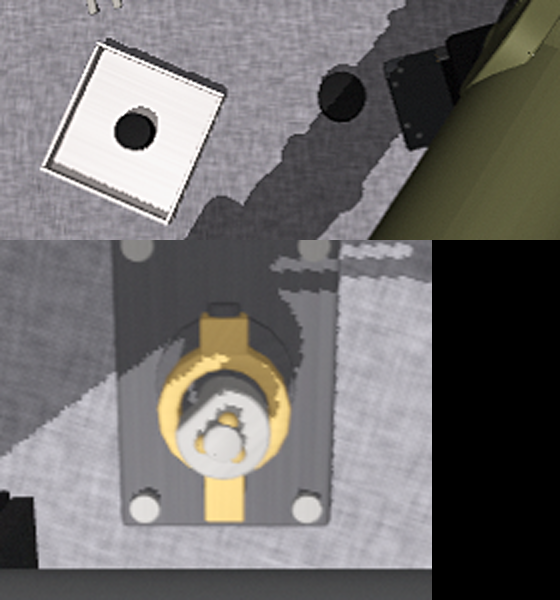

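Cap lies in the tray, at crop (135,131). The flat's chord shows on the shaft's upper left, crop (178,432)–(218,388), i.e. turned about +45° from the screw. I'll measure that.

Run:
```python
from h import *
from itertools import product
np.set_printoptions(precision=4,suppress=True)
W=imaging.get_image("wrist")
a=atz(W,(294.2,210),.092);b=atz(W,(310.8,191.7),.092)
d=(b-a)[:2];print("chord",a,b,np.linalg.norm(d),"normal-yaw",np.degrees(np.arctan2(d[1],d[0]))+90-17)
f=atz(W,(300.2,199.2),.083);print("flat pt",f,"stand ang",np.degrees(np.arctan2(f[1]+.2010,f[0]-.5467))-17)
print("top",atz(W,(312,214.6),.102))
# fit of the bright top face
g=cv2.cvtColor(W["frame"],cv2.COLOR_RGB2GRAY).astype(float);sat=W["frame"].max(2).astype(int)-W["frame"].min(2)
def score(x,y,e):
    t=np.radians(e+17);ins=[];out=[]
    for r,l in((.0138,ins),(.0162,out)):
        dd=.011-.0012 if l is ins else .011+.0012
        for k in np.arange(0,360,6):
            u=np.radians(k);c=np.cos(u-t);rr=min(r,dd/c) if c>0 else r
            q=proj(W,(x+rr*np.cos(u),y+rr*np.sin(u),.092)).round().astype(int);l.append(g[q[1],q[0]])
    return np.mean(np.clip(ins,0,220))-np.mean(out)
S=sorted(((score(x,y,e),x,y,e) for x,y,e in product(np.arange(.543,.551,.001),np.arange(-.205,-.197,.001),range(-180,180,5))),reverse=True)[:6]
for s in S:print(np.array(s))
```

```text
chord [ 0.5444 -0.184   0.092 ] [ 0.5615 -0.1918  0.092 ] 0.0188334435608867 normal-yaw 48.43175119119557
flat pt [ 0.5514 -0.1861  0.083 ] stand ang 55.55473879891777
top [ 0.5479 -0.197   0.102 ]
[58.9333  0.546  -0.201  45.    ]
[58.8    0.547 -0.201 45.   ]
[58.0833  0.546  -0.201  50.    ]
[57.8167  0.546  -0.2    45.    ]
[56.85   0.546 -0.201 40.   ]
[56.8167  0.547  -0.201  50.    ]
```

```bash
python3 -m jog '[[[0,0,0,0,0,8.58,8.7],[0,0,0,0,0,8.58,8.7],[0,0,0,0,0,8.58,8.7],[0,0,0,0,0,8.58,8.7],[0,0,0,0,0,8.58,6],[0,0,0,0,0,0,6],[0,0,0,0,0,0,6]]]'
python3 look.py w5.png
```

```text
time: 14.35
position: [0.5471, -0.2025, 0.1916]
tool_rot: [-3.062, 0.7, -0.0]
ft_force: [-0.1, 0.3, -0.2]
grip_width: 0.811
t 14.4 p [ 0.5471 -0.2026  0.1916] xaxis deg -25.78843028121351 zaxis [ 0.0001  0.0002 -1.    ] F [0.1017 0.4401 0.5831] w 66.51349182301264 q [-0.6492  0.407   1.2004  1.7243 -0.3951  1.2849 -1.3823]
```

```bash
python3 -m jog '[[[-0.1,-0.13,1.6,0,0,0,6],[0,0,2.5,0,0,0,6],[0,0,2.5,0,0,0,6],[0,0,1.8,0,0,0,6],[0,0,0.9,0,0,0,6],[0,0,0.35,0,0,0,6],[0,0,0,0,0,0,6],[0,0,0,0,0,0,6]]]'
python3 look.py w5.png
```

```text
time: 15.2
position: [0.5473, -0.2018, 0.0959]
tool_rot: [3.061, -0.707, 0.003]
ft_force: [-0.5, -0.9, 0.7]
grip_width: 0.688
t 15.25 p [ 0.5474 -0.2018  0.096 ] xaxis deg -26.00173618840327 zaxis [ 0.0018 -0.0003 -1.    ] F [ 0.6772  0.164  -0.2715] w 59.86888007540139 q [-0.5679  0.5071  1.1031  1.822  -0.5016  1.1254 -1.3144]
```

```bash
python3 -m jog '[[[-0.07,0.15,0,0,0,0,2],[0,0,0,0,0,0,2],[0,0,0,0,0,0,2],[0,0,0,0,0,0,2],[0,0,0,0,0,0,2],[0,0,0,0,0,0,2],[0,0,0,0,0,0,2],[0,0,0,0,0,0,2],[0,0,0,0,0,0,2],[0,0,0,0,0,0,2]]]' 30
python3 look.py w5.png
```

```text
time: 16.25
position: [0.5454, -0.2025, 0.0951]
tool_rot: [-3.061, 0.707, -0.0]
ft_force: [-0.2, -1.0, 1.0]
grip_width: 0.295
t 16.3 p [ 0.5454 -0.2025  0.0951] xaxis deg -26.005783422473776 zaxis [ 0.0001 -0.     -1.    ] F [ 0.5797 -0.0893  0.9417] w 25.69594599355902 q [-0.5671  0.5062  1.1035  1.8253 -0.5005  1.1245 -1.3125]
```

```bash
python3 -m jog '[[[-0.03,0,0,0,0,5,2],[-0.03,0,0,0,0,7,2],[-0.03,0,0,0,0,7,2],[-0.03,0,0,0,0,7,2],[-0.03,0,0,0,0,7,2],[-0.03,0,0,0,0,7,2],[-0.03,0,0,0,0,7.3,2],[0,0,0,0,0,0,2],[0,0,0,0,0,0,2]]]'
python3 look.py w6.png
```

```text
time: 17.2
position: [0.5444, -0.2015, 0.0951]
tool_rot: [2.523, -1.872, 0.002]
ft_force: [1.9, -3.1, -2.4]
grip_width: 0.298
t 17.25 p [ 0.5444 -0.2015  0.0951] xaxis deg -73.16819264337512 zaxis [ 0.0011 -0.001  -1.    ] F [ 1.9807 -2.5837 -2.3563] w 25.622178242793918 q [-0.6276  0.569   1.2035  1.8309 -0.582   1.1538 -2.0734]
```

```bash
python3 -m jog '[[[0,0,0,0,0,0,6],[0,0,0,0,0,0,6],[0,0,0,0,0,0,6],[0,0,0,0,0,0,6],[0,0,-1.5,0,0,0,6],[0,0,-3,0,0,0,8.7],[0,0,-3,0,0,0,8.7],[0,0,-2.2,0,0,-8.58,8.7],[0,0,0,0,0,-8.58,8.7],[0,0,0,0,0,-8.58,8.7],[0,0,0,0,0,-8.58,8.7],[0,0,0,0,0,-8.58,8.7]]]'
python3 -m jog '[[[0,0,0,0,0,-8.58,8.7],[0,0,0,0,0,-8.58,8.7],[0,0,0,0,0,-8.58,8.7],[0,0,0,0,0,-8.58,8.7],[0,0,0,0,0,-8.58,8.7],[0,0,0,0,0,-4.2,8.7],[0,0,0,0,0,0,8.7],[0,0,0,0,0,0,8.7]]]'
python3 look.py w7.png
python3 - <<'E'
from h import *
W=imaging.get_image("wrist");save(W,"w7c.png",(220,130,400,280),3.5)
E
```

```text
time: 18.45
position: [0.5438, -0.2009, 0.1922]
tool_rot: [-3.034, 0.814, 0.0]
ft_force: [-0.6, 0.2, -0.4]
grip_width: 0.994
time: 19.25
position: [0.5438, -0.2011, 0.192]
tool_rot: [-3.108, -0.453, 0.0]
ft_force: [0.0, -0.2, 0.3]
grip_width: 1.002
t 19.3 p [ 0.5439 -0.2011  0.192 ] xaxis deg 16.59771813626281 zaxis [-0.0001  0.0001 -1.    ] F [-0.6133  0.0598 -0.1776] w 86.84593536504211 q [-0.4586  0.2776  0.9057  1.7279 -0.2295  1.2478 -0.779 ]
```

View pics/w7c.png

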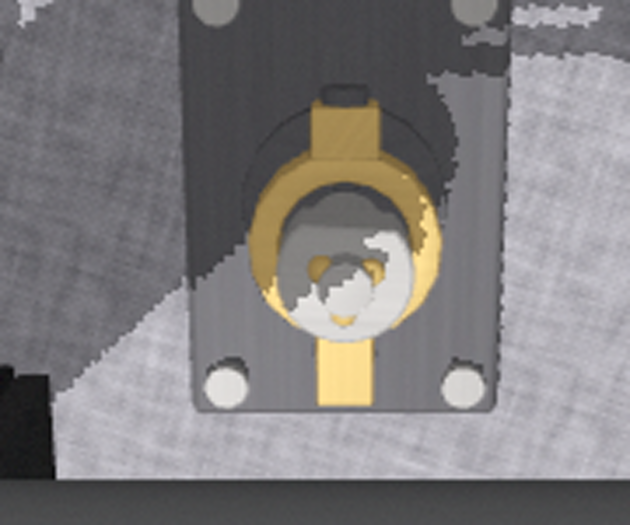

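The chord now lies level at crop row ~228, so the flat faces the screw boss directly above it. Next, the collar.

```bash
python3 -m jog '[[[0.25,0.06,1.5,0,0,0,8.7],[0,0,2.5,0,0,0,8.7],[0,0,2.5,0,0,0,8.7],[0,0,2.5,0,0,0,8.7],[0,0,2,0,0,0,8.7],[0,0,1.2,0,0,0,8.7],[0,0,0.6,0,0,0,8.7],[0,0,0,0,0,0,4],[0,0,0,0,0,0,4],[0,0,0,0,0,0,4],[0,0,0,0,0,0,4],[0,0,0,0,0,0,4]]]' 20
python3 -m jog '[[[0,0,0,0,0,0,4],[0,0,0,0,0,0,4],[0,0,0,0,0,0,4],[0,0,0,0,0,0,4]]]' 30
python3 look.py w8.png
```

```text
time: 20.55
position: [0.547, -0.2009, 0.0646]
tool_rot: [3.108, 0.456, 0.002]
ft_force: [0.5, -0.1, 0.9]
grip_width: 0.631
time: 20.95
position: [0.5467, -0.2007, 0.0643]
tool_rot: [-3.108, -0.456, -0.001]
ft_force: [-0.9, 0.6, 3.4]
grip_width: 0.517
t 21.0 p [ 0.5467 -0.2007  0.0643] xaxis deg 16.70269450922209 zaxis [ 0.0003  0.0004 -1.    ] F [-0.8305  2.2833  4.0704] w 45.84681236193999 q [-0.3752  0.436   0.8285  1.8423 -0.3729  1.0261 -0.6752]
```

```bash
python3 -m jog '[[[0,0,-0.1,0,0,0,4],[0,0,-0.2,0,0,0,4],[0,0,-0.2,0,0,0,4],[0,0,-0.2,0,0,0,4],[0,0,-0.2,0,0,0,4],[0,0,-0.2,0,0,0,4],[0,0,-0.2,0,0,0,4],[0,0,-0.1,0,0,0,4],[0,0,0,0,0,0,4]]]'
python3 look.py w8.png
```

```text
time: 21.9
position: [0.5467, -0.2007, 0.0782]
tool_rot: [-3.108, -0.456, -0.001]
ft_force: [1.9, -0.5, -1.9]
grip_width: 0.52
t 21.95 p [ 0.5466 -0.2007  0.0781] xaxis deg 16.702937390275565 zaxis [ 0.0003  0.0002 -1.    ] F [ 2.9708  1.1479 -3.0794] w 45.1831446883958 q [-0.3861  0.4172  0.8398  1.8327 -0.3557  1.0494 -0.6874]
```

```bash
python3 -m jog '[[[0,0,-0.2,0,0,0,4],[0,0,-0.2,0,0,0,4],[0,0,-0.2,0,0,0,4],[0,0,-0.2,0,0,0,4],[0,0,-0.11,0,0,0,4],[0,0,0,0,0,0,4],[0,0,0,0,0,0,4],[0,0,0,0,0,0,4]]]'
python3 look.py w9.png screw flat collar_mid
python3 - <<'E'
from h import *
S=imaging.get_image("side");T=imaging.get_image("top")
for l in("screw","collar_mid"):
    for d in finder.spot_point(l,"side")[:2]: 
        p=px(d);print(l,round(d["conf"],2),np.round(p,1))
c=np.array([.5466,-.2009]);u=np.array([.957,.289])
print("expect screw up/down",proj(S,[*(c+.0125*u),.083]),proj(S,[*(c+.0125*u),.060]),"mid",proj(S,[*c,.083]),proj(S,[*c,.060]))
w=cv2.imread("pics/w9.png")[120:290,210:410];s=S["frame"][220:320,250:370,::-1]
cv2.imwrite("pics/d.png",np.hstack([cv2.resize(w,(400,340)),cv2.resize(s,(400,340),interpolation=2)]))
E
```

```text
time: 22.75
position: [0.5466, -0.2007, 0.0871]
tool_rot: [-3.108, -0.456, -0.0]
ft_force: [3.6, 1.5, -2.6]
grip_width: 0.523
t 22.8 p [ 0.5467 -0.2008  0.0872] xaxis deg 16.70048469746387 zaxis [ 0.0003  0.0002 -1.    ] F [ 3.3221  0.2227 -3.0629] w 45.39508370098743 q [-0.3929  0.4054  0.8468  1.8258 -0.3449  1.0647 -0.6952]
screw 0.47 [320.2 252.6]
flat 0.9 [317.  248.9]
flat 0.4 [315.1 216.5]
screw 0.57 [314.3 261.8]
collar_mid 0.86 [310.4 264.4]
expect screw up/down [314.64719821 262.80633463] [314.78253979 271.85880292] mid [309.2685358  265.91120565] [309.50874577 274.98532467]
```

View pics/d.png

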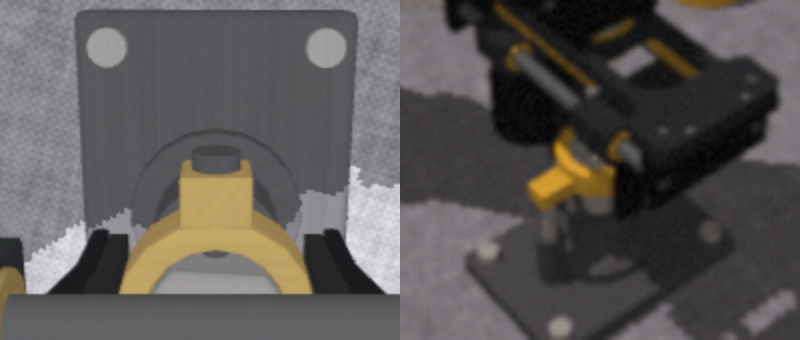

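The collar is up: the side view puts the screw at (314,262), against (315,263) expected. The wrist view shows the screw tip opposite the flat. Handing in.

```bash
python3 -c "
from bench import close_job,ctrl
s=ctrl.get_state();print(s['time'],s['position'],s['grip_width'])
print(close_job())"
```

```text
23.15 [ 0.54668673 -0.20076632  0.0871669 ] 0.523137653656626
the job is handed in; nothing more can be done
None
```

The job is handed in, at 23.2 s on the robot's clock, with the collar held up the shaft in the gripper.

- **Cap:** I pulled the 40 mm cap straight up off the shaft and left it in the tray. The top camera shows it lying near the middle.
- **Shaft:** the fingers closed squarely on the flat (25.7 mm) and I turned the shaft about 47° clockwise. The close-up then showed the flat facing the screw.
- **Collar:** I gripped it on its free sides (45–46 mm) and lifted it 22.9 mm, with about 3 N on the wrist, roughly the collar's weight. It passed the 11 mm height where a misaligned screw would have stopped it.

**Last checks:** the side camera found the screw and collar middle within 2 px of where they should be at 23 mm. The wrist picture shows the screw tip opposite the flat. A sideways force of about 3 N remained while holding.

**Disagreements:** the stand's yaw came out between 15.3° and 17.8° by different edges, so I used about 16.7°. The network's screw reading in the last wrist picture had low confidence (0.47), so I did not use it.

The bush, coupling and spanner were not touched.

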